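Line up the nursery tins by height

ROBOT

A 6-joint arm with a two-finger parallel gripper is mounted at the origin on the work surface. World frame = base frame: x ahead of the robot, y to its left, z up, the work surface at z = 0. Lengths are in m, angles in rad, forces in N, time in s.
With the tool pointing down it reaches from about 0.4 to 0.825 m from the base axis. Payload 7 kg.
Tool frame: the origin (TCP) lies at the very end of the fingers, on their centre line; the grasp point (between the pads) lies arm.grip_point_offset behind it (arm.grip_point_offset is the distance from the TCP to the grasp point, in m); z points along the fingers, y is the line along which they close (so a half turn about z gives the same grasp; the last joint's range is limited). The gripper opens to 88 mm and grips with 3 to 60 N. Pads are 19 mm wide; open, the fingers measure 130 mm over their backs; the gripper's body (78 mm by 193 mm) begins 47 mm behind the grasp point.
Start: joints at [-0.831, 0.359, 0.012, 0, -1.224, -0.288], TCP at [0.295, -0.607, 0.227] pointing down, gripper open.
Joint ranges: [-3.07, 3.07], [-1.43, 2.12], [-1.02, 1.25], [-3.03, 1.67], [-3.05, -0], [-3.03, 3.03]. Speed limits (rad/s): [2.39, 2.39, 3.01, 3.14, 3.14, 3.14].

INTERFACE

Orientations are given as [roll, pitch, yaw] about the fixed x, y, z axes, in that order (R = Rz(yaw) Ry(pitch) Rx(roll)).
In Python, from station import arm gives the robot as it stands.
- The arm moves only by the shell command python3 -m crank 'ROWS' [OPENING] [FORCE]. ROWS is JSON, a list of rows, each an object of numbers: "dx", "dy", "dz": the shift along the tool's x, y, z in cm; "wx", "wy", "wz": the turn, a rotation vector about the tool's x, y, z in degrees. A call has exactly 10 rows; each row is the pose to reach, as a shift and turn from the pose commanded when the call began, along the tool's axes at that moment; what a row does not reach only later rows make up. A row lasts 1/8 s, in which the tool goes at most 62.5 mm and 10.7 degrees, less where a joint would pass 70% of its speed; a pose out of reach is approached as far as the arm can. A call with a gripper value outside its range is refused whole. OPENING is the finger opening in cm, from 0 to 8.76, set as the call begins (- or left out, the last holds). The fingers move at their own pace and stop on an object; FORCE is the grip in N (left out, the last holds). Time passes only in rows, so rows that repeat a pose let the fingers close, or fill a call up. It gives the time, the measured TCP pose, the force, the opening and the grip force at its end, in the units of the state.
- arm.get_state(): the state, without advancing time (a new reading comes with each control period).
- arm.grab_frame(name): name is "scene" or "top"; returns the picture (400x640x3 uint8, red, green, blue); there is no depth.
- arm.calibration(name): a dict with "fx", "fy", "cx", "cy" (pixels), "dist_coeffs" ([k1, k2, p1, p2, k3] as OpenCV has them; the pictures are not rectified), "world_from_camera" (4x4, takes a point from camera to world coordinates). Camera axes: x right, y down, z forward; pixel columns grow to the right and rows downward; lengths in m; the calibration is good to about 2 mm. A picture is of the moment at which its call begins. calibration takes no time and is no camera call.
- arm.job_done(): hands the job in; it is judged then, once.
Trained networks look in the newest picture that a camera, given by its name, has taken for a name from the list of things; names that differ only in an ending like _2 or _b are one class to them, and where a whole thing is asked for, a point or a joint stands for the part that bears it (a point fixed in the world has none). Each returns a list of dicts, best first, with "confidence" (0 to 1); they miss things now and then, are a little off and sometimes report something else, mostly with a low value. They report only what shows in the picture. A call takes as long as a camera call.
- arm.find_in(camera, query): "centre" ([x, y, z] in m, in world coordinates, good to about 4 mm: the middle of the surface that is visible of it).
- arm.masks_of(camera, query): "pixels" (400x640 bool, what is visible of it).
- arm.mark_of(camera, query): "centre" ([x, y, z] in m, in world coordinates, good to about 4 mm: a listed point, or the origin of a listed thing).
The state is a dict: "t": time; "q": joint angles; "qd": joint speeds; "joint_efforts": joint torques, N m; "eef_pos": TCP position; "ee_rot": TCP orientation; "force": force on the tool from outside, world axes, zero at the start; "moment": the same for the moment, N m; "width": finger opening in m; "gripper_force": force on a finger pad.
Only numpy, scipy, OpenCV 4.12 (cv2) and the standard library are available. Lean on these libraries where they do the work, as an engineer would, in place of code of your own. Each camera call takes 0.05 s, during which the arm holds its last target. There are 200 camera calls.

TASK

Put the set of steel tins back in order on the wooden board: close the two open tins, each with its own lid pushed fully home, and stand the three tins from the dresser top upright on the three free cork marks, each centred on its own mark, so that the row steps down in height from the tallest tin at one end to the shortest beside the night light. Leave the tallest tin, the night light and the glass bottle standing where they are.

Things in the scene. Friction and masses are not known exactly. Their poses are not given: they have to be found in the camera images.
- board: Low fixed beech board, 450 mm long (its y), 90 mm wide (its x). Origin: centre of its underside; top face 18 mm above it. Five flush round cork marks, 62 mm across, lie on its centreline at y = -180, -90, 0, +90 and +180 mm. One end mark holds the tallest tin, the other the night light (either way round); the three middle marks are empty.
- tin_tallest: The largest steel tin of the set, 68 mm across, body 120 mm high, closed with a wooden lid and knob (145 mm in all); stands on one of the board's end marks. Origin: centre of its underside; z is up its axis.
- tin_tall: Open steel tin, 58 mm across, 100 mm high, wall 2.5 mm (mouth 53 mm across), without its lid at the start, standing upright on the dresser top. Origin: centre of its underside; z is up its axis.
- tin_medium: Open steel tin, 48 mm across, 78 mm high, wall 2.5 mm (mouth 43 mm across), without its lid at the start, standing upright on the dresser top. Origin: centre of its underside; z is up its axis.
- tin_short: The smallest steel tin, 38 mm across, body 56 mm high, with its wooden lid firmly fixed on it (disc 7 mm, then a knob 20 mm across and 18 mm high; 81 mm in all), standing upright. It can be carried by body or knob. Origin: centre of its underside; z is up its axis.
- lid_large: Loose push-in lid of the 58 mm tin, lying plug down. Wooden disc 58 mm across and 7 mm thick over a cork plug 12 mm deep, tapering from 49 to 43 mm across at its foot. On top a knob 20 mm across, 18 mm high. Origin: centre of the plug's foot, z up; knob from z = 19 to 37 mm. Seated, the disc lies on the rim and this origin is 88 mm above the tin's.
- lid_small: Loose push-in lid of the 48 mm tin, lying plug down. Wooden disc 48 mm across and 7 mm thick over a cork plug 12 mm deep, tapering from 39 to 33 mm across at its foot. On top a knob 20 mm across, 18 mm high. Origin: centre of the plug's foot, z up; knob from z = 19 to 37 mm. Seated, the disc lies on the rim and this origin is 66 mm above the tin's.
- night_light: Low domed white night light on a round wooden foot, 72 mm across, 71 mm high, loose, standing on the board's other end mark. Origin: centre of its underside. Leave it there.
- bottle: Glass baby bottle with a teat, 58 mm across, 153 mm high, standing at the left or right side of the dresser top, loose. Origin: centre of its underside; z up. Leave it there.

How it is judged:
By the outcome, as a careful person would: the job done as asked, in the order asked, and still so for the second after the job is handed in, with the robot touching nothing.
It also fails if it takes over 120 s, if anything falls off the work surface, if the arm or the gripper's body presses on something with over 40 N, if the wrist force passes 120 N, or if a joint passes its speed limit or range.

## Working session

There is one attempt and no reset: what is moved stays moved. The work goes in short steps, Python scripts to look and compute and a shell command to move; the robot and the scene stay as the last step left them, time stands still between calls to the robot, and variables do not carry over. Pictures are saved under pics/ and viewed, at most 14 in all, crops included, and the job is handed in when it is done.

```bash
mkdir -p pics; ls
cat > h.py <<'E'
import numpy as np,cv2
from station import arm
def snap(c,fn=None):
    im=arm.grab_frame(c)
    if fn: cv2.imwrite('pics/'+fn,cv2.cvtColor(im,cv2.COLOR_RGB2BGR))
    return im
E
python3 - <<'E'
from h import *
for c in('scene','top'):
    snap(c,c+'0.png'); k=arm.calibration(c); print(c,{a:(np.round(b,3).tolist()) for a,b in k.items()})
    for n in 'board tin_tallest tin_tall tin_medium tin_short lid_large lid_small night_light bottle'.split():
        print(n,[(np.round(d['centre'],4).tolist(),round(d['confidence'],2)) for d in arm.mark_of(c,n)][:2])
s=arm.get_state();print(s,arm.grip_point_offset)
E
```

```text
pics
scene {'fx': 365.184, 'fy': 365.184, 'cx': 322.156, 'cy': 198.625, 'dist_coeffs': [0.027, 0.0, 0.0, 0.0, 0.0], 'world_from_camera': [[0.102, 0.685, -0.721, 1.275], [0.995, -0.08, 0.065, -0.069], [-0.014, -0.724, -0.69, 0.744], [0.0, 0.0, 0.0, 1.0]]}
board [([0.6211, -0.0215, -0.0005], 0.81)]
tin_tallest [([0.6243, -0.1915, 0.0181], 0.72)]
tin_tall [([0.4403, -0.1548, 0.0018], 0.57)]
tin_medium [([0.4491, -0.2954, 0.0013], 0.7)]
tin_short [([0.4273, 0.1237, 0.0005], 0.67)]
lid_large [([0.4702, 0.2654, 0.0035], 0.55)]
lid_small [([0.469, 0.0071, 0.0004], 0.7)]
night_light [([0.6185, 0.1628, 0.0194], 0.97)]
bottle [([0.6082, 0.3874, -0.0018], 0.75)]
top {'fx': 419.206, 'fy': 419.206, 'cx': 316.134, 'cy': 197.372, 'dist_coeffs': [-0.044, 0.0, 0.0, 0.0, 0.0], 'world_from_camera': [[0.014, -0.989, 0.151, 0.417], [-0.999, -0.019, -0.033, 0.029], [0.036, -0.15, -0.988, 1.043], [0.0, 0.0, 0.0, 1.0]]}
board [([0.6216, -0.0135, -0.0015], 0.7), ([0.4508, -0.29, -0.0055], 0.43)]
tin_tallest [([0.6324, -0.1935, 0.024], 0.72)]
tin_tall [([0.4449, -0.1527, 0.0007], 0.96)]
tin_medium [([0.4507, 
[... 248 characters left out ...]
.6003, 0.3879, -0.003], 0.7)]
{'t': 1.0, 'q': array([-8.30911452e-01,  3.58549346e-01,  1.19219443e-02, -4.74998614e-06,
       -1.22410236e+00, -2.88092817e-01]), 'qd': array([-0.00042409,  0.000909  ,  0.0003194 , -0.00049785,  0.00085992,
       -0.00130186]), 'joint_efforts': array([ 6.43352214e-04, -5.82396412e+01,  2.93301058e+01,  7.00261742e+00,
        1.23707435e-02, -5.24311517e-06]), 'eef_pos': array([ 0.29466718, -0.60727065,  0.22660274]), 'ee_rot': array([-3.14153010e+00,  2.31966541e-05, -2.68980221e+00]), 'force': array([-0.31702255, -1.00541013,  0.93041594]), 'moment': array([ 0.02021281, -0.04203082,  0.01155206]), 'gripper_force': 0.0, 'width': 0.0879834902540929} 0.0188
```

View images.

View pics/scene0.png

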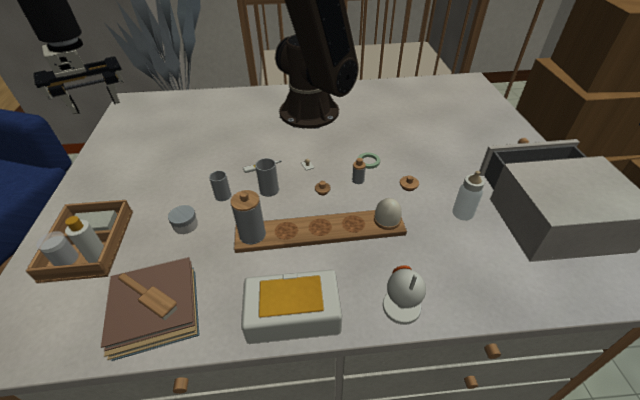

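View pics/top0.png

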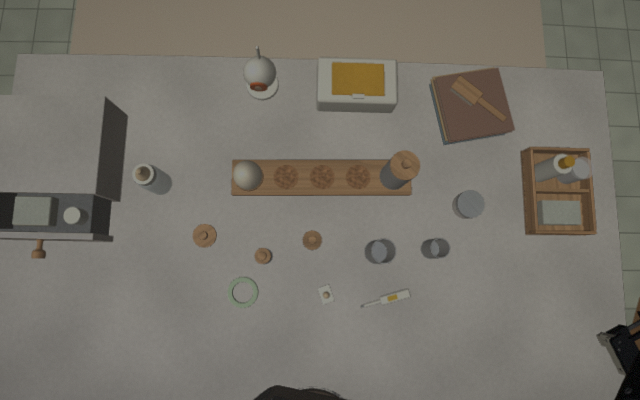

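```bash
cat >> h.py <<'E'
from scipy.optimize import least_squares
TH=np.linspace(0,2*np.pi,40,endpoint=False)
SH={'tin_tallest':[(34,0),(34,120),(10,127),(10,145)],'tin_tall':[(29,0),(29,100)],'tin_medium':[(24,0),(24,78)],'tin_short':[(19,0),(19,63),(10,63),(10,81)],
'lid_large':[(21.5,0),(29,12),(29,19),(10,19),(10,37)],'lid_small':[(16.5,0),(24,12),(24,19),(10,19),(10,37)]}
def proj(c,P):
    k=arm.calibration(c); T=np.linalg.inv(k['world_from_camera'])
    K=np.array([[k['fx'],0,k['cx']],[0,k['fy'],k['cy']],[0,0,1]])
    return cv2.projectPoints(np.asarray(P,float).reshape(-1,3),cv2.Rodrigues(T[:3,:3])[0],T[:3,3],K,np.array(k['dist_coeffs'],float))[0].reshape(-1,2)
def unproj(c,uv,z):
    k=arm.calibration(c); T=np.array(k['world_from_camera'])
    K=np.array([[k['fx'],0,k['cx']],[0,k['fy'],k['cy']],[0,0,1]])
    n=cv2.undistortPoints(np.asarray(uv,float).reshape(-1,1,2),K,np.array(k['dist_coeffs'],float)).reshape(-1,2)
    d=np.c_[n,np.ones(len(n))]@T[:3,:3].T
    return T[:3,3]+d*((z-T[2,3])/d[:,2])[:,None]
def sil(c,name,p):
    m=np.zeros((1600,2560),np.uint8)  # 4x
    seg=SH[name]
    for (r0,z0),(r1,z1) in zip(seg,seg[1:]):
        P=[[p[0]+r*np.cos(t)/1e3,p[1]+r*np.sin(t)/1e3,p[2]+z/1e3] for r,z in((r0,z0),(r1,z1)) for t in TH]
        h=cv2.convexHull(((proj(c,P)+.5)*4).astype(np.float32))
        cv2.fillConvexPoly(m,h.astype(np.int32),1)
    ys,xs=np.nonzero(m); return np.array([xs.mean(),ys.mean()])/4-.4,len(xs)/16
def fit(name,z0,cams=('scene','top'),near=None):
    out={}
    for c in cams:
        arm.grab_frame(c); r=arm.masks_of(c,name)
        if not r: continue
        g=r[0]['pixels'];ys,xs=np.nonzero(g); cen=np.array([xs.mean(),ys.mean()])
        p0=unproj(c,[cen],z0+.03)[0][:2]
        s=least_squares(lambda q:sil(c,name,[q[0],q[1],z0])[0]-cen,p0,diff_step=.01)
        out[c]=(np.round(s.x,4).tolist(),int(g.sum()),int(sil(c,name,[*s.x,z0])[1]),round(r[0]['confidence'],2))
    print(name,out); return out
def corks(c,y=(-.2,.17)):
    im=snap(c); x,yy=np.meshgrid(np.arange(.59,.66,.0005),np.arange(-.16,.135,.0005))
    uv=proj(c,np.c_[x.ravel(),yy.ravel(),np.full(x.size,.018)]).astype(np.float32)
    w=cv2.remap(im,uv[:,0].reshape(x.shape),uv[:,1].reshape(x.shape),cv2.INTER_CUBIC)
    return x,yy,w
E
python3 - <<'E'
from h import *
for n in SH: fit(n,.018 if n=='tin_tallest' else 0)
for c in('scene','top'):
    x,y,w=corks(c); g=cv2.GaussianBlur(w[...,1],(9,9),0)
    t,b=cv2.threshold(g,0,255,cv2.THRESH_BINARY_INV+cv2.THRESH_OTSU)
    b=cv2.morphologyEx(b,cv2.MORPH_OPEN,np.ones((25,25))); n,l,st,ce=cv2.connectedComponentsWithStats(b)
    for i in range(1,n): print(c,np.round([.59+ce[i][0]*.0005,-.16+ce[i][1]*.0005],4),st[i][2:4]*.5)
    cv2.imwrite(f'pics/rect_{c}.png',np.hstack([cv2.rotate(w[...,::-1],cv2.ROTATE_90_CLOCKWISE)]))
a=cv2.imread('pics/rect_scene.png');b=cv2.imread('pics/rect_top.png');cv2.imwrite('pics/rect.png',np.vstack([a,b]))
E
```

```text
tin_tallest {'scene': ([0.6256, -0.1966], 1388, 1376, 0.91), 'top': ([0.6327, -0.1973], 1040, 1099, 0.64)}
tin_tall {'scene': ([0.4398, -0.1542], 721, 732, 0.83), 'top': ([0.4415, -0.1554], 679, 678, 0.84)}
tin_medium {'scene': ([0.451, -0.2927], 517, 504, 0.94), 'top': ([0.4508, -0.2918], 530, 522, 0.74)}
tin_short {'scene': ([0.4298, 0.1191], 264, 304, 0.74), 'top': ([0.4281, 0.1176], 243, 246, 0.56)}
lid_large {'scene': ([0.4733, 0.2667], 214, 253, 0.54), 'top': ([0.4743, 0.2652], 451, 471, 0.76)}
lid_small {'scene': ([0.3951, -0.159], 733, 175, 0.52), 'top': ([0.4684, 0.0031], 290, 313, 0.68)}
scene [ 0.6253 -0.1074] [62. 59.]
scene [ 0.6222 -0.0172] [61.5 59.5]
scene [0.6205 0.0729] [63.  58.5]
scene [0.6188 0.1318] [20.  7.]
top [ 0.6276 -0.1071] [61.  56.5]
top [ 0.6251 -0.017 ] [60.5 58.5]
top [0.6221 0.0736] [57. 56.]
top [0.6212 0.1314] [23.5  8. ]
```

View pics/rect.png

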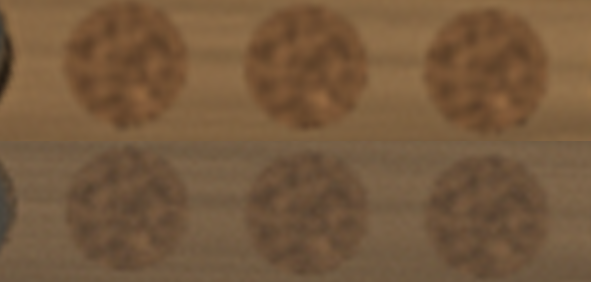

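Both views agree. The tallest tin is at y≈-0.19 and the night light at y≈+0.165. The marks are at A(0.6265,-0.107), B(0.6237,-0.017) and C(0.6212,0.073). I'll move above tin_tall and turn to yaw -90° so the fingers close along world x.

```bash
python3 -m crank '[{"dx":-3.3,"dy":3.4,"wz":-7},{"dx":-7,"dy":7,"wz":-15},{"dx":-11,"dy":11.5,"wz":-23},{"dx":-15,"dy":16,"wz":-31},{"dx":-19,"dy":20,"wz":-39},{"dx":-23,"dy":24,"wz":-47},{"dx":-27,"dy":28,"wz":-55},{"dx":-30.5,"dy":32,"wz":-61},{"dx":-32.86,"dy":34.35,"wz":-64.1},{"dx":-32.86,"dy":34.35,"wz":-64.1}]' 8.7 25
```

```text
$[0]: bad value
```

```bash
python3 -m crank '[{"dx":-3.3,"dy":3.4,"dz":0,"wx":0,"wy":0,"wz":-7},{"dx":-7,"dy":7,"dz":0,"wx":0,"wy":0,"wz":-15},{"dx":-11,"dy":11.5,"dz":0,"wx":0,"wy":0,"wz":-23},{"dx":-15,"dy":16,"dz":0,"wx":0,"wy":0,"wz":-31},{"dx":-19,"dy":20,"dz":0,"wx":0,"wy":0,"wz":-39},{"dx":-23,"dy":24,"dz":0,"wx":0,"wy":0,"wz":-47},{"dx":-27,"dy":28,"dz":0,"wx":0,"wy":0,"wz":-55},{"dx":-30.5,"dy":32,"dz":0,"wx":0,"wy":0,"wz":-61},{"dx":-32.86,"dy":34.35,"dz":0,"wx":0,"wy":0,"wz":-64.1},{"dx":-32.86,"dy":34.35,"dz":0,"wx":0,"wy":0,"wz":-64.1}]' 8.7 25
```

```text
t: 3.55
eef_pos: [0.4411, -0.153, 0.2269]
ee_rot: [-3.141, 0.0, -1.567]
force: [-0.1, -1.0, -0.2]
width: 0.087
gripper_force: 0.0
```

```bash
python3 -m crank '[{"dx":0,"dy":0,"dz":2,"wx":0,"wy":0,"wz":0},{"dx":0,"dy":0,"dz":4.5,"wx":0,"wy":0,"wz":0},{"dx":0,"dy":0,"dz":7,"wx":0,"wy":0,"wz":0},{"dx":0,"dy":0,"dz":9.5,"wx":0,"wy":0,"wz":0},{"dx":0,"dy":0,"dz":12,"wx":0,"wy":0,"wz":0},{"dx":0,"dy":0,"dz":14,"wx":0,"wy":0,"wz":0},{"dx":0,"dy":0,"dz":15.5,"wx":0,"wy":0,"wz":0},{"dx":0,"dy":0,"dz":16.6,"wx":0,"wy":0,"wz":0},{"dx":0,"dy":0,"dz":16.6,"wx":0,"wy":0,"wz":0},{"dx":0,"dy":0,"dz":16.6,"wx":0,"wy":0,"wz":0}]'
python3 -m crank '[{"dx":0,"dy":0,"dz":0,"wx":0,"wy":0,"wz":0},{"dx":0,"dy":0,"dz":0,"wx":0,"wy":0,"wz":0},{"dx":0,"dy":0,"dz":0,"wx":0,"wy":0,"wz":0},{"dx":0,"dy":0,"dz":0,"wx":0,"wy":0,"wz":0},{"dx":0,"dy":0,"dz":0,"wx":0,"wy":0,"wz":0},{"dx":0,"dy":0,"dz":0,"wx":0,"wy":0,"wz":0},{"dx":0,"dy":0,"dz":0,"wx":0,"wy":0,"wz":0},{"dx":0,"dy":0,"dz":0,"wx":0,"wy":0,"wz":0},{"dx":0,"dy":0,"dz":0,"wx":0,"wy":0,"wz":0},{"dx":0,"dy":0,"dz":0,"wx":0,"wy":0,"wz":0}]' 5 25
```

```text
t: 4.8
eef_pos: [0.4407, -0.1549, 0.061]
ee_rot: [-3.141, -0.0, -1.571]
force: [-0.5, -0.2, 0.9]
width: 0.0873
gripper_force: 0.0
t: 6.05
eef_pos: [0.4406, -0.1548, 0.0607]
ee_rot: [-3.141, -0.0, -1.571]
force: [0.2, 0.6, 3.7]
width: 0.0573
gripper_force: 25.0
```

```bash
python3 -m crank '[{"dx":0,"dy":0,"dz":-2.5,"wx":0,"wy":0,"wz":0},{"dx":0,"dy":0,"dz":-5.5,"wx":0,"wy":0,"wz":0},{"dx":-1.5,"dy":-0.5,"dz":-7,"wx":0,"wy":0,"wz":0},{"dx":-3.5,"dy":-2.5,"dz":-7,"wx":0,"wy":0,"wz":0},{"dx":-4.75,"dy":-6,"dz":-7,"wx":0,"wy":0,"wz":0},{"dx":-4.75,"dy":-9.5,"dz":-7,"wx":0,"wy":0,"wz":0},{"dx":-4.75,"dy":-13,"dz":-7,"wx":0,"wy":0,"wz":0},{"dx":-4.75,"dy":-16.5,"dz":-7,"wx":0,"wy":0,"wz":0},{"dx":-4.75,"dy":-18.58,"dz":-7,"wx":0,"wy":0,"wz":0},{"dx":-4.75,"dy":-18.58,"dz":-7,"wx":0,"wy":0,"wz":0}]'
python3 -m crank '[{"dx":0,"dy":0,"dz":1,"wx":0,"wy":0,"wz":0},{"dx":0,"dy":0,"dz":2,"wx":0,"wy":0,"wz":0},{"dx":0,"dy":0,"dz":3,"wx":0,"wy":0,"wz":0},{"dx":0,"dy":0,"dz":4,"wx":0,"wy":0,"wz":0},{"dx":0,"dy":0,"dz":4.6,"wx":0,"wy":0,"wz":0},{"dx":0,"dy":0,"dz":4.8,"wx":0,"wy":0,"wz":0},{"dx":0,"dy":0,"dz":5,"wx":0,"wy":0,"wz":0},{"dx":0,"dy":0,"dz":5.1,"wx":0,"wy":0,"wz":0},{"dx":0,"dy":0,"dz":5.1,"wx":0,"wy":0,"wz":0},{"dx":0,"dy":0,"dz":5.1,"wx":0,"wy":0,"wz":0}]'
```

```text
t: 7.3
eef_pos: [0.626, -0.1072, 0.1287]
ee_rot: [3.138, 0.0, -1.571]
force: [-0.7, 0.4, -1.5]
width: 0.0574
gripper_force: 25.0
t: 8.55
eef_pos: [0.6263, -0.1073, 0.0797]
ee_rot: [-3.141, 0.0, -1.571]
force: [-0.1, 0.0, -1.5]
width: 0.0572
gripper_force: 25.0
```

```bash
python3 -m crank '[{"dx":0,"dy":0,"dz":0.05,"wx":0,"wy":0,"wz":0},{"dx":0,"dy":0,"dz":0.1,"wx":0,"wy":0,"wz":0},{"dx":0,"dy":0,"dz":0.1,"wx":0,"wy":0,"wz":0},{"dx":0,"dy":0,"dz":0.1,"wx":0,"wy":0,"wz":0},{"dx":0,"dy":0,"dz":0.1,"wx":0,"wy":0,"wz":0},{"dx":0,"dy":0,"dz":0.1,"wx":0,"wy":0,"wz":0},{"dx":0,"dy":0,"dz":0.1,"wx":0,"wy":0,"wz":0},{"dx":0,"dy":0,"dz":0.1,"wx":0,"wy":0,"wz":0},{"dx":0,"dy":0,"dz":0.1,"wx":0,"wy":0,"wz":0},{"dx":0,"dy":0,"dz":0.1,"wx":0,"wy":0,"wz":0}]'
python3 -m crank '[{"dx":0,"dy":0,"dz":0,"wx":0,"wy":0,"wz":0},{"dx":0,"dy":0,"dz":0,"wx":0,"wy":0,"wz":0},{"dx":0,"dy":0,"dz":0,"wx":0,"wy":0,"wz":0},{"dx":0,"dy":0,"dz":0,"wx":0,"wy":0,"wz":0},{"dx":0,"dy":0,"dz":-1,"wx":0,"wy":0,"wz":0},{"dx":0,"dy":0,"dz":-4,"wx":0,"wy":0,"wz":0},{"dx":0,"dy":0,"dz":-8,"wx":0,"wy":0,"wz":0},{"dx":0,"dy":0,"dz":-12,"wx":0,"wy":0,"wz":0},{"dx":0,"dy":0,"dz":-14,"wx":0,"wy":0,"wz":0},{"dx":0,"dy":0,"dz":-14,"wx":0,"wy":0,"wz":0}]' 8.7 25
```

```text
t: 9.8
eef_pos: [0.6263, -0.1073, 0.0787]
ee_rot: [-3.141, -0.0, -1.571]
force: [-0.9, 1.1, 4.6]
width: 0.0578
gripper_force: 25.0
t: 11.05
eef_pos: [0.6272, -0.1073, 0.2214]
ee_rot: [-3.137, 0.0, -1.571]
force: [-0.1, 0.9, -0.1]
width: 0.0871
gripper_force: 0.0
```

```bash
python3 -m crank '[{"dx":1.5,"dy":1.5,"dz":0,"wx":0,"wy":0,"wz":0},{"dx":4.5,"dy":4.3,"dz":0,"wx":0,"wy":0,"wz":0},{"dx":8,"dy":7.6,"dz":0,"wx":0,"wy":0,"wz":0},{"dx":11.5,"dy":11,"dz":0,"wx":0,"wy":0,"wz":0},{"dx":15,"dy":14.3,"dz":0,"wx":0,"wy":0,"wz":0},{"dx":17.5,"dy":16.6,"dz":0,"wx":0,"wy":0,"wz":0},{"dx":18.5,"dy":17.56,"dz":1,"wx":0,"wy":0,"wz":0},{"dx":18.5,"dy":17.56,"dz":3,"wx":0,"wy":0,"wz":0},{"dx":18.5,"dy":17.56,"dz":6,"wx":0,"wy":0,"wz":0},{"dx":18.5,"dy":17.56,"dz":8,"wx":0,"wy":0,"wz":0}]'
python3 -m crank '[{"dx":0,"dy":0,"dz":2,"wx":0,"wy":0,"wz":0},{"dx":0,"dy":0,"dz":4.5,"wx":0,"wy":0,"wz":0},{"dx":0,"dy":0,"dz":7,"wx":0,"wy":0,"wz":0},{"dx":0,"dy":0,"dz":9,"wx":0,"wy":0,"wz":0},{"dx":0,"dy":0,"dz":9.8,"wx":0,"wy":0,"wz":0},{"dx":0,"dy":0,"dz":9.8,"wx":0,"wy":0,"wz":0},{"dx":0,"dy":0,"dz":9.8,"wx":0,"wy":0,"wz":0},{"dx":0,"dy":0,"dz":9.8,"wx":0,"wy":0,"wz":0},{"dx":0,"dy":0,"dz":9.8,"wx":0,"wy":0,"wz":0},{"dx":0,"dy":0,"dz":9.8,"wx":0,"wy":0,"wz":0}]'
python3 -m crank '[{"dx":0,"dy":0,"dz":0,"wx":0,"wy":0,"wz":0},{"dx":0,"dy":0,"dz":0,"wx":0,"wy":0,"wz":0},{"dx":0,"dy":0,"dz":0,"wx":0,"wy":0,"wz":0},{"dx":0,"dy":0,"dz":0,"wx":0,"wy":0,"wz":0},{"dx":0,"dy":0,"dz":0,"wx":0,"wy":0,"wz":0},{"dx":0,"dy":0,"dz":0,"wx":0,"wy":0,"wz":0},{"dx":0,"dy":0,"dz":0,"wx":0,"wy":0,"wz":0},{"dx":0,"dy":0,"dz":0,"wx":0,"wy":0,"wz":0},{"dx":0,"dy":0,"dz":0,"wx":0,"wy":0,"wz":0},{"dx":0,"dy":0,"dz":0,"wx":0,"wy":0,"wz":0}]' 4 25
```

```text
t: 12.3
eef_pos: [0.4492, -0.2918, 0.1361]
ee_rot: [3.139, 0.001, -1.571]
force: [0.4, 0.5, 0.4]
width: 0.0869
gripper_force: 0.0
t: 13.55
eef_pos: [0.4507, -0.2923, 0.0409]
ee_rot: [-3.141, -0.0, -1.571]
force: [1.2, -0.1, -0.4]
width: 0.0872
gripper_force: 0.0
t: 14.8
eef_pos: [0.4505, -0.2923, 0.0405]
ee_rot: [3.142, 0.0, -1.571]
force: [0.2, 0.1, -0.3]
width: 0.047
gripper_force: 25.0
```

```bash
python3 -m crank '[{"dx":0,"dy":0,"dz":-3,"wx":0,"wy":0,"wz":0},{"dx":-1,"dy":0,"dz":-7,"wx":0,"wy":0,"wz":0},{"dx":-4,"dy":0,"dz":-10,"wx":0,"wy":0,"wz":0},{"dx":-8,"dy":0,"dz":-10,"wx":0,"wy":0,"wz":0},{"dx":-12,"dy":0,"dz":-10,"wx":0,"wy":0,"wz":0},{"dx":-16,"dy":-1,"dz":-10,"wx":0,"wy":0,"wz":0},{"dx":-20,"dy":-3,"dz":-10,"wx":0,"wy":0,"wz":0},{"dx":-24,"dy":-6,"dz":-10,"wx":0,"wy":0,"wz":0},{"dx":-26.5,"dy":-9,"dz":-10,"wx":0,"wy":0,"wz":0},{"dx":-27.53,"dy":-11,"dz":-10,"wx":0,"wy":0,"wz":0}]'
python3 -m crank '[{"dx":0,"dy":-2,"dz":0,"wx":0,"wy":0,"wz":0},{"dx":0,"dy":-5,"dz":0,"wx":0,"wy":0,"wz":0},{"dx":0,"dy":-6.32,"dz":1,"wx":0,"wy":0,"wz":0},{"dx":0,"dy":-6.32,"dz":3,"wx":0,"wy":0,"wz":0},{"dx":0,"dy":-6.32,"dz":5,"wx":0,"wy":0,"wz":0},{"dx":0,"dy":-6.32,"dz":7,"wx":0,"wy":0,"wz":0},{"dx":0,"dy":-6.32,"dz":7.8,"wx":0,"wy":0,"wz":0},{"dx":0,"dy":-6.32,"dz":8.1,"wx":0,"wy":0,"wz":0},{"dx":0,"dy":-6.32,"dz":8.2,"wx":0,"wy":0,"wz":0},{"dx":0,"dy":-6.32,"dz":8.2,"wx":0,"wy":0,"wz":0}]'
```

```text
t: 16.05
eef_pos: [0.5615, -0.0154, 0.1403]
ee_rot: [3.141, 0.0, -1.569]
force: [-0.7, 0.5, -0.7]
width: 0.0471
gripper_force: 25.0
t: 17.3
eef_pos: [0.6241, -0.0169, 0.0592]
ee_rot: [-3.141, 0.0, -1.571]
force: [0.5, 1.2, -1.4]
width: 0.0473
gripper_force: 25.0
```

```bash
python3 -m crank '[{"dx":0,"dy":0,"dz":0.05,"wx":0,"wy":0,"wz":0},{"dx":0,"dy":0,"dz":0.1,"wx":0,"wy":0,"wz":0},{"dx":0,"dy":0,"dz":0.1,"wx":0,"wy":0,"wz":0},{"dx":0,"dy":0,"dz":0.1,"wx":0,"wy":0,"wz":0},{"dx":0,"dy":0,"dz":0.1,"wx":0,"wy":0,"wz":0},{"dx":0,"dy":0,"dz":0.1,"wx":0,"wy":0,"wz":0},{"dx":0,"dy":0,"dz":0.1,"wx":0,"wy":0,"wz":0},{"dx":0,"dy":0,"dz":0.1,"wx":0,"wy":0,"wz":0},{"dx":0,"dy":0,"dz":0.1,"wx":0,"wy":0,"wz":0},{"dx":0,"dy":0,"dz":0.1,"wx":0,"wy":0,"wz":0}]'
python3 -m crank '[{"dx":0,"dy":0,"dz":0,"wx":0,"wy":0,"wz":0},{"dx":0,"dy":0,"dz":0,"wx":0,"wy":0,"wz":0},{"dx":0,"dy":0,"dz":0,"wx":0,"wy":0,"wz":0},{"dx":0,"dy":0,"dz":0,"wx":0,"wy":0,"wz":0},{"dx":0,"dy":0,"dz":-1,"wx":0,"wy":0,"wz":0},{"dx":0,"dy":0,"dz":-4,"wx":0,"wy":0,"wz":0},{"dx":0,"dy":0,"dz":-8,"wx":0,"wy":0,"wz":0},{"dx":0,"dy":0,"dz":-12,"wx":0,"wy":0,"wz":0},{"dx":0,"dy":0,"dz":-14,"wx":0,"wy":0,"wz":0},{"dx":0,"dy":0,"dz":-14,"wx":0,"wy":0,"wz":0}]' 8.7 25
```

```text
t: 18.55
eef_pos: [0.6241, -0.0169, 0.0585]
ee_rot: [-3.141, 0.0, -1.571]
force: [-0.9, 0.0, 6.7]
width: 0.0469
gripper_force: 25.0
t: 19.8
eef_pos: [0.6248, -0.0169, 0.2004]
ee_rot: [-3.137, 0.001, -1.571]
force: [-1.1, 0.2, -0.7]
width: 0.0872
gripper_force: 0.0
```

Run:
```python
from h import *
for n in ('tin_short','lid_small','lid_large'): fit(n,0)
fit('tin_tall',.018);fit('tin_medium',.018)
snap('scene','s1.png')
```

```text
tin_short {'scene': ([0.4262, 0.122], 292, 306, 0.86), 'top': ([0.4303, 0.11], 92, 242, 0.72)}
lid_small {'scene': ([0.4779, 0.0114], 79, 190, 0.58), 'top': ([0.4681, 0.0033], 299, 313, 0.72)}
lid_large {'scene': ([0.4729, 0.2687], 189, 251, 0.47)}
tin_tall {'scene': ([0.6264, -0.1071], 913, 931, 0.75), 'top': ([0.6258, -0.1107], 674, 723, 0.92)}
tin_medium {'scene': ([0.6232, -0.0164], 572, 590, 0.97), 'top': ([0.6384, -0.0269], 128, 459, 0.43)}
```

View pics/s1.png

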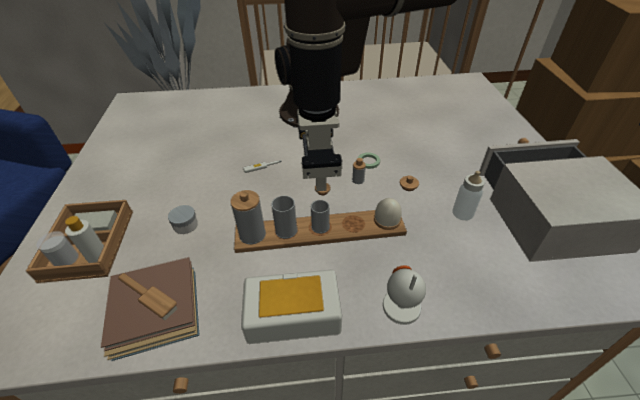

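```bash
python3 -m crank '[{"dx":-1.2,"dy":1.7,"dz":0,"wx":0,"wy":0,"wz":0},{"dx":-3.5,"dy":5,"dz":0,"wx":0,"wy":0,"wz":0},{"dx":-6.2,"dy":8.9,"dz":0,"wx":0,"wy":0,"wz":0},{"dx":-9,"dy":12.8,"dz":0,"wx":0,"wy":0,"wz":0},{"dx":-11.7,"dy":16.7,"dz":0,"wx":0,"wy":0,"wz":0},{"dx":-13.2,"dy":18.8,"dz":0,"wx":0,"wy":0,"wz":0},{"dx":-13.7,"dy":19.6,"dz":1,"wx":0,"wy":0,"wz":0},{"dx":-13.7,"dy":19.6,"dz":3,"wx":0,"wy":0,"wz":0},{"dx":-13.7,"dy":19.6,"dz":6,"wx":0,"wy":0,"wz":0},{"dx":-13.7,"dy":19.6,"dz":8,"wx":0,"wy":0,"wz":0}]'
python3 -m crank '[{"dx":0,"dy":0,"dz":1,"wx":0,"wy":0,"wz":0},{"dx":0,"dy":0,"dz":2.5,"wx":0,"wy":0,"wz":0},{"dx":0,"dy":0,"dz":4,"wx":0,"wy":0,"wz":0},{"dx":0,"dy":0,"dz":4.8,"wx":0,"wy":0,"wz":0},{"dx":0,"dy":0,"dz":5.2,"wx":0,"wy":0,"wz":0},{"dx":0,"dy":0,"dz":5.2,"wx":0,"wy":0,"wz":0},{"dx":0,"dy":0,"dz":5.2,"wx":0,"wy":0,"wz":0},{"dx":0,"dy":0,"dz":5.2,"wx":0,"wy":0,"wz":0},{"dx":0,"dy":0,"dz":5.2,"wx":0,"wy":0,"wz":0},{"dx":0,"dy":0,"dz":5.2,"wx":0,"wy":0,"wz":0}]'
python3 -m crank '[{"dx":0,"dy":0,"dz":0,"wx":0,"wy":0,"wz":0},{"dx":0,"dy":0,"dz":0,"wx":0,"wy":0,"wz":0},{"dx":0,"dy":0,"dz":0,"wx":0,"wy":0,"wz":0},{"dx":0,"dy":0,"dz":0,"wx":0,"wy":0,"wz":0},{"dx":0,"dy":0,"dz":0,"wx":0,"wy":0,"wz":0},{"dx":0,"dy":0,"dz":0,"wx":0,"wy":0,"wz":0},{"dx":0,"dy":0,"dz":0,"wx":0,"wy":0,"wz":0},{"dx":0,"dy":0,"dz":0,"wx":0,"wy":0,"wz":0},{"dx":0,"dy":0,"dz":0,"wx":0,"wy":0,"wz":0},{"dx":0,"dy":0,"dz":0,"wx":0,"wy":0,"wz":0}]' 1 25
```

```text
t: 22.1
eef_pos: [0.4276, 0.1195, 0.1159]
ee_rot: [3.141, -0.001, -1.572]
force: [0.5, 0.2, 0.7]
width: 0.0866
gripper_force: 0.0
t: 23.35
eef_pos: [0.4278, 0.1201, 0.0657]
ee_rot: [-3.141, 0.0, -1.571]
force: [-0.5, 0.2, 0.5]
width: 0.0867
gripper_force: 0.0
t: 24.6
eef_pos: [0.4278, 0.12, 0.0656]
ee_rot: [-3.142, 0.0, -1.571]
force: [-0.3, -0.1, 0.2]
width: 0.0192
gripper_force: 25.0
```

```bash
python3 -m crank '[{"dx":0,"dy":0,"dz":-2,"wx":0,"wy":0,"wz":0},{"dx":0,"dy":0,"dz":-5,"wx":0,"wy":0,"wz":0},{"dx":1,"dy":-1,"dz":-7,"wx":0,"wy":0,"wz":0},{"dx":2.5,"dy":-3.5,"dz":-7,"wx":0,"wy":0,"wz":0},{"dx":4,"dy":-6.5,"dz":-7,"wx":0,"wy":0,"wz":0},{"dx":4.68,"dy":-9.5,"dz":-7,"wx":0,"wy":0,"wz":0},{"dx":4.68,"dy":-12.5,"dz":-7,"wx":0,"wy":0,"wz":0},{"dx":4.68,"dy":-15.5,"dz":-7,"wx":0,"wy":0,"wz":0},{"dx":4.68,"dy":-18,"dz":-7,"wx":0,"wy":0,"wz":0},{"dx":4.68,"dy":-19.34,"dz":-7,"wx":0,"wy":0,"wz":0}]'
python3 -m crank '[{"dx":0,"dy":0,"dz":0.5,"wx":0,"wy":0,"wz":0},{"dx":0,"dy":0,"dz":1.5,"wx":0,"wy":0,"wz":0},{"dx":0,"dy":0,"dz":2.5,"wx":0,"wy":0,"wz":0},{"dx":0,"dy":0,"dz":3.5,"wx":0,"wy":0,"wz":0},{"dx":0,"dy":0,"dz":4.2,"wx":0,"wy":0,"wz":0},{"dx":0,"dy":0,"dz":4.7,"wx":0,"wy":0,"wz":0},{"dx":0,"dy":0,"dz":5,"wx":0,"wy":0,"wz":0},{"dx":0,"dy":0,"dz":5.1,"wx":0,"wy":0,"wz":0},{"dx":0,"dy":0,"dz":5.2,"wx":0,"wy":0,"wz":0},{"dx":0,"dy":0,"dz":5.25,"wx":0,"wy":0,"wz":0}]'
```

```text
t: 25.85
eef_pos: [0.6219, 0.073, 0.1348]
ee_rot: [3.141, -0.0, -1.572]
force: [-0.7, -0.8, -1.4]
width: 0.0188
gripper_force: 25.0
t: 27.1
eef_pos: [0.6215, 0.0732, 0.0836]
ee_rot: [-3.141, 0.0, -1.571]
force: [-1.3, -0.4, 3.7]
width: 0.0191
gripper_force: 25.0
```

```bash
python3 -m crank '[{"dx":0,"dy":0,"dz":0,"wx":0,"wy":0,"wz":0},{"dx":0,"dy":0,"dz":0,"wx":0,"wy":0,"wz":0},{"dx":0,"dy":0,"dz":0,"wx":0,"wy":0,"wz":0},{"dx":0,"dy":0,"dz":0,"wx":0,"wy":0,"wz":0},{"dx":0,"dy":0,"dz":-1,"wx":0,"wy":0,"wz":0},{"dx":0,"dy":0,"dz":-4,"wx":0,"wy":0,"wz":0},{"dx":0,"dy":0,"dz":-8,"wx":0,"wy":0,"wz":0},{"dx":0,"dy":0,"dz":-11,"wx":0,"wy":0,"wz":0},{"dx":0,"dy":1,"dz":-12,"wx":0,"wy":0,"wz":0},{"dx":0,"dy":3,"dz":-12,"wx":0,"wy":0,"wz":0}]' 8.7 25
python3 -m crank '[{"dx":-1,"dy":2,"dz":0,"wx":0,"wy":0,"wz":0},{"dx":-4,"dy":4,"dz":0,"wx":0,"wy":0,"wz":0},{"dx":-8,"dy":7,"dz":0,"wx":0,"wy":0,"wz":0},{"dx":-12,"dy":9.5,"dz":0,"wx":0,"wy":0,"wz":0},{"dx":-16,"dy":11.5,"dz":0,"wx":0,"wy":0,"wz":0},{"dx":-18.5,"dy":11.8,"dz":0,"wx":0,"wy":0,"wz":0},{"dx":-19.4,"dy":11.8,"dz":2,"wx":0,"wy":0,"wz":0},{"dx":-19.4,"dy":11.8,"dz":5,"wx":0,"wy":0,"wz":0},{"dx":-19.4,"dy":11.8,"dz":8,"wx":0,"wy":0,"wz":0},{"dx":-19.4,"dy":11.8,"dz":10,"wx":0,"wy":0,"wz":0}]'
python3 - <<'E'
from h import *
for n in ('lid_small','lid_large'): fit(n,0)
fit('tin_tall',.018);fit('tin_medium',.018);fit('tin_short',.018)
E
```

```text
t: 28.35
eef_pos: [0.591, 0.0733, 0.2039]
ee_rot: [-3.14, 0.001, -1.571]
force: [-0.7, -0.5, -0.7]
width: 0.0868
gripper_force: 0.0
t: 29.6
eef_pos: [0.4721, 0.2664, 0.1015]
ee_rot: [3.14, -0.001, -1.571]
force: [-1.0, -0.1, 1.0]
width: 0.0867
gripper_force: 0.0
lid_small {'scene': ([0.4677, 0.0059], 194, 187, 0.56), 'top': ([0.467, 0.0032], 262, 313, 0.69)}
lid_large {'scene': ([0.4728, 0.2676], 230, 253, 0.78), 'top': ([0.4754, 0.2585], 313, 470, 0.73)}
tin_tall {'scene': ([0.6237, -0.1081], 959, 930, 0.63), 'top': ([0.6268, -0.1105], 757, 723, 0.59)}
tin_medium {'scene': ([0.6223, -0.0157], 565, 584, 0.8), 'top': ([0.6232, -0.0181], 438, 452, 0.73)}
tin_short {'scene': ([0.6212, 0.0739], 380, 386, 0.87), 'top': ([0.6225, 0.0721], 278, 284, 0.71)}
```

```bash
python3 -m crank '[{"dx":0,"dy":0,"dz":2,"wx":0,"wy":0,"wz":0},{"dx":0,"dy":0,"dz":4,"wx":0,"wy":0,"wz":0},{"dx":0,"dy":0,"dz":6,"wx":0,"wy":0,"wz":0},{"dx":0,"dy":0,"dz":7.3,"wx":0,"wy":0,"wz":0},{"dx":0,"dy":0,"dz":8,"wx":0,"wy":0,"wz":0},{"dx":0,"dy":0,"dz":8.2,"wx":0,"wy":0,"wz":0},{"dx":0,"dy":0,"dz":8.2,"wx":0,"wy":0,"wz":0},{"dx":0,"dy":0,"dz":8.2,"wx":0,"wy":0,"wz":0},{"dx":0,"dy":0,"dz":8.2,"wx":0,"wy":0,"wz":0},{"dx":0,"dy":0,"dz":8.2,"wx":0,"wy":0,"wz":0}]'
python3 -m crank '[{"dx":0,"dy":0,"dz":0,"wx":0,"wy":0,"wz":0},{"dx":0,"dy":0,"dz":0,"wx":0,"wy":0,"wz":0},{"dx":0,"dy":0,"dz":0,"wx":0,"wy":0,"wz":0},{"dx":0,"dy":0,"dz":0,"wx":0,"wy":0,"wz":0},{"dx":0,"dy":0,"dz":0,"wx":0,"wy":0,"wz":0},{"dx":0,"dy":0,"dz":0,"wx":0,"wy":0,"wz":0},{"dx":0,"dy":0,"dz":0,"wx":0,"wy":0,"wz":0},{"dx":0,"dy":0,"dz":0,"wx":0,"wy":0,"wz":0},{"dx":0,"dy":0,"dz":0,"wx":0,"wy":0,"wz":0},{"dx":0,"dy":0,"dz":0,"wx":0,"wy":0,"wz":0}]' 1 40
```

```text
t: 31.85
eef_pos: [0.4733, 0.2673, 0.0213]
ee_rot: [-3.141, 0.0, -1.571]
force: [-0.1, -0.3, -1.0]
width: 0.087
gripper_force: 0.0
t: 33.1
eef_pos: [0.4732, 0.2672, 0.0211]
ee_rot: [3.142, 0.0, -1.571]
force: [-0.6, -0.6, -0.1]
width: 0.0189
gripper_force: 40.0
```

```bash
python3 -m crank '[{"dx":0,"dy":0,"dz":-2,"wx":0,"wy":0,"wz":0},{"dx":0,"dy":0,"dz":-6,"wx":0,"wy":0,"wz":0},{"dx":1,"dy":0,"dz":-10,"wx":0,"wy":0,"wz":0},{"dx":4,"dy":-1,"dz":-14,"wx":0,"wy":0,"wz":0},{"dx":8,"dy":-2.5,"dz":-15.5,"wx":0,"wy":0,"wz":0},{"dx":12.5,"dy":-4.5,"dz":-15.5,"wx":0,"wy":0,"wz":0},{"dx":17,"dy":-6.5,"dz":-15.5,"wx":0,"wy":0,"wz":0},{"dx":21.5,"dy":-8.5,"dz":-15.5,"wx":0,"wy":0,"wz":0},{"dx":26,"dy":-10.5,"dz":-15.5,"wx":0,"wy":0,"wz":0},{"dx":30,"dy":-12.5,"dz":-15.5,"wx":0,"wy":0,"wz":0}]'
python3 -m crank '[{"dx":3,"dy":-1.2,"dz":0,"wx":0,"wy":0,"wz":0},{"dx":5.5,"dy":-2.2,"dz":0,"wx":0,"wy":0,"wz":0},{"dx":7,"dy":-2.7,"dz":0,"wx":0,"wy":0,"wz":0},{"dx":7.52,"dy":-2.82,"dz":0,"wx":0,"wy":0,"wz":0},{"dx":7.52,"dy":-2.82,"dz":0,"wx":0,"wy":0,"wz":0},{"dx":7.52,"dy":-2.82,"dz":1,"wx":0,"wy":0,"wz":0},{"dx":7.52,"dy":-2.82,"dz":2,"wx":0,"wy":0,"wz":0},{"dx":7.52,"dy":-2.82,"dz":3,"wx":0,"wy":0,"wz":0},{"dx":7.52,"dy":-2.82,"dz":3.3,"wx":0,"wy":0,"wz":0},{"dx":7.52,"dy":-2.82,"dz":3.3,"wx":0,"wy":0,"wz":0}]'
```

```text
t: 34.35
eef_pos: [0.5985, -0.0345, 0.176]
ee_rot: [3.141, 0.0, -1.571]
force: [0.9, 0.9, 0.3]
width: 0.0189
gripper_force: 40.0
t: 35.6
eef_pos: [0.6263, -0.108, 0.1427]
ee_rot: [3.141, -0.0, -1.571]
force: [1.3, -0.3, -0.4]
width: 0.0188
gripper_force: 40.0
```

Run:
```python
from h import *
im=snap('scene'); cv2.imwrite('pics/c1.png',cv2.resize(im[150:270,220:360,::-1],None,fx=5,fy=5,interpolation=cv2.INTER_CUBIC))
print(arm.get_state()['eef_pos'])
```

```text
[ 0.62647777 -0.10800796  0.14310668]
```

View pics/c1.png

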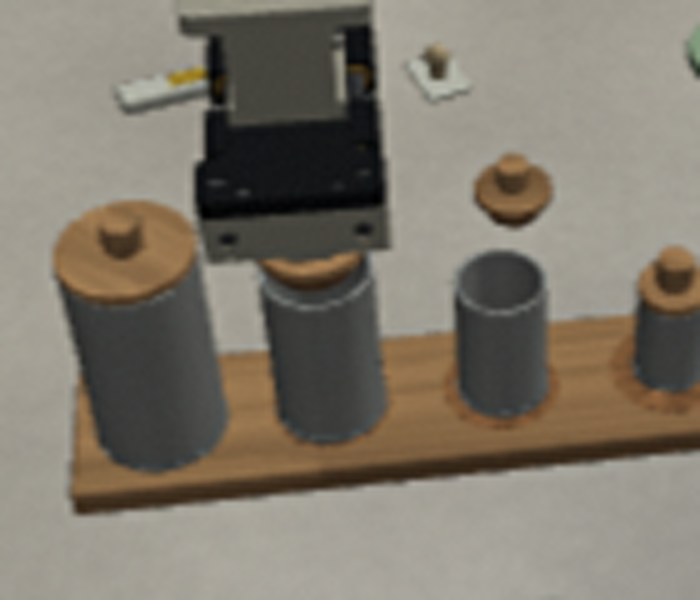

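Run:
```python
from h import *
im=snap('scene')
m=arm.masks_of('scene','lid_large');print([(d['confidence'],d['pixels'].sum(),np.nonzero(d['pixels'].any(0))[0][[0,-1]],np.nonzero(d['pixels'].any(1))[0][[0,-1]]) for d in m])
def ring(y,z,r): 
    p=proj('scene',[[.6264+r*np.cos(t),y+r*np.sin(t),z] for t in TH]); return p[:,0].min().round(2),p[:,0].max().round(2),p[:,1].max().round(2)
print('tin rim',ring(-.108,.118,.029)); print('disc bottom',ring(-.108,.1325,.029),'plug foot',ring(-.108,.1215,.0215))
h=cv2.resize(im[192:216,266:300,::-1],None,fx=20,fy=20,interpolation=cv2.INTER_NEAREST);cv2.imwrite('pics/c2.png',h)
```

```text
[(0.44, np.int64(101), array([272, 291]), array([201, 207]))]
tin rim (np.float64(270.71), np.float64(294.39), np.float64(211.82))
disc bottom (np.float64(270.05), np.float64(294.0), np.float64(207.55)) plug foot (np.float64(273.64), np.float64(291.24), np.float64(208.58))
```

View pics/c2.png

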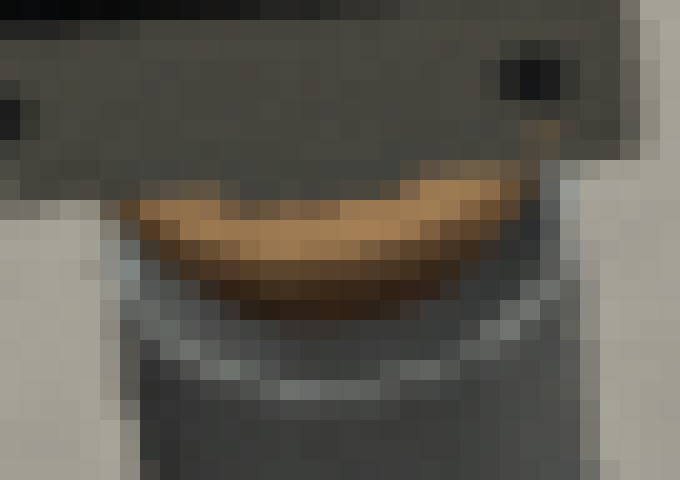

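```bash
python3 -m crank '[{"dx":-0.15,"dy":0,"dz":0,"wx":0,"wy":0,"wz":0},{"dx":-0.28,"dy":0,"dz":0,"wx":0,"wy":0,"wz":0},{"dx":-0.28,"dy":0,"dz":0.2,"wx":0,"wy":0,"wz":0},{"dx":-0.28,"dy":0,"dz":0.4,"wx":0,"wy":0,"wz":0},{"dx":-0.28,"dy":0,"dz":0.6,"wx":0,"wy":0,"wz":0},{"dx":-0.28,"dy":0,"dz":0.8,"wx":0,"wy":0,"wz":0},{"dx":-0.28,"dy":0,"dz":1.0,"wx":0,"wy":0,"wz":0},{"dx":-0.28,"dy":0,"dz":1.1,"wx":0,"wy":0,"wz":0},{"dx":-0.28,"dy":0,"dz":1.2,"wx":0,"wy":0,"wz":0},{"dx":-0.28,"dy":0,"dz":1.2,"wx":0,"wy":0,"wz":0}]'
```

```text
t: 37.0
eef_pos: [0.6263, -0.1053, 0.131]
ee_rot: [3.142, -0.0, -1.571]
force: [-0.1, -0.6, -1.0]
width: 0.0187
gripper_force: 40.0
```

```bash
python3 -m crank '[{"dx":0,"dy":0,"dz":0.1,"wx":0,"wy":0,"wz":0},{"dx":0,"dy":0,"dz":0.2,"wx":0,"wy":0,"wz":0},{"dx":0,"dy":0,"dz":0.3,"wx":0,"wy":0,"wz":0},{"dx":0,"dy":0,"dz":0.4,"wx":0,"wy":0,"wz":0},{"dx":0,"dy":0,"dz":0.5,"wx":0,"wy":0,"wz":0},{"dx":0,"dy":0,"dz":0.55,"wx":0,"wy":0,"wz":0},{"dx":0,"dy":0,"dz":0.6,"wx":0,"wy":0,"wz":0},{"dx":0,"dy":0,"dz":0.6,"wx":0,"wy":0,"wz":0},{"dx":0,"dy":0,"dz":0.6,"wx":0,"wy":0,"wz":0},{"dx":0,"dy":0,"dz":0.6,"wx":0,"wy":0,"wz":0}]'
```

```text
t: 38.25
eef_pos: [0.6268, -0.1056, 0.127]
ee_rot: [-3.14, -0.001, -1.57]
force: [-4.1, -0.6, 11.5]
width: 0.0189
gripper_force: 40.0
```

```bash
python3 -m crank '[{"dx":0,"dy":0,"dz":0.1,"wx":0,"wy":0,"wz":0},{"dx":0,"dy":0,"dz":0.2,"wx":0,"wy":0,"wz":0},{"dx":0,"dy":0,"dz":0.25,"wx":0,"wy":0,"wz":0},{"dx":0,"dy":0,"dz":0.25,"wx":0,"wy":0,"wz":0},{"dx":0,"dy":0,"dz":0.25,"wx":0,"wy":0,"wz":0},{"dx":0,"dy":0,"dz":0.25,"wx":0,"wy":0,"wz":0},{"dx":0,"dy":0,"dz":0.25,"wx":0,"wy":0,"wz":0},{"dx":0,"dy":0,"dz":0.25,"wx":0,"wy":0,"wz":0},{"dx":0,"dy":0,"dz":0.25,"wx":0,"wy":0,"wz":0},{"dx":0,"dy":0,"dz":0.25,"wx":0,"wy":0,"wz":0}]'
```

```text
t: 39.5
eef_pos: [0.6275, -0.1058, 0.127]
ee_rot: [-3.137, -0.002, -1.57]
force: [-8.1, 0.9, 25.3]
width: 0.0188
gripper_force: 40.2
```

```bash
python3 -m crank '[{"dx":0,"dy":0,"dz":-0.1,"wx":0,"wy":0,"wz":0},{"dx":0,"dy":0,"dz":-0.2,"wx":0,"wy":0,"wz":0},{"dx":0,"dy":0,"dz":-0.3,"wx":0,"wy":0,"wz":0},{"dx":0,"dy":0,"dz":-0.38,"wx":0,"wy":0,"wz":0},{"dx":0,"dy":0,"dz":-0.38,"wx":0,"wy":0,"wz":0},{"dx":0,"dy":0,"dz":-0.38,"wx":0,"wy":0,"wz":0},{"dx":0,"dy":0,"dz":-0.38,"wx":0,"wy":0,"wz":0},{"dx":0,"dy":0,"dz":-0.38,"wx":0,"wy":0,"wz":0},{"dx":0,"dy":0,"dz":-0.38,"wx":0,"wy":0,"wz":0},{"dx":0,"dy":0,"dz":-0.38,"wx":0,"wy":0,"wz":0}]'
python3 -m crank '[{"dx":0,"dy":0,"dz":0,"wx":0,"wy":0,"wz":0},{"dx":0,"dy":0,"dz":0,"wx":0,"wy":0,"wz":0},{"dx":0,"dy":0,"dz":0,"wx":0,"wy":0,"wz":0},{"dx":0,"dy":0,"dz":0,"wx":0,"wy":0,"wz":0},{"dx":0,"dy":0,"dz":0,"wx":0,"wy":0,"wz":0},{"dx":0,"dy":0,"dz":-1,"wx":0,"wy":0,"wz":0},{"dx":0,"dy":0,"dz":-3,"wx":0,"wy":0,"wz":0},{"dx":0,"dy":0,"dz":-6,"wx":0,"wy":0,"wz":0},{"dx":0,"dy":0,"dz":-8,"wx":0,"wy":0,"wz":0},{"dx":0,"dy":2,"dz":-8,"wx":0,"wy":0,"wz":0}]' 6 40
```

```text
t: 40.75
eef_pos: [0.6265, -0.1055, 0.127]
ee_rot: [-3.141, -0.001, -1.571]
force: [-1.8, -0.8, 7.4]
width: 0.0185
gripper_force: 40.0
t: 42.0
eef_pos: [0.6081, -0.1052, 0.2089]
ee_rot: [-3.137, -0.0, -1.571]
force: [0.0, 0.3, -0.9]
width: 0.0603
gripper_force: 0.0
```

```bash
python3 -m crank '[{"dx":-1,"dy":2,"dz":0,"wx":0,"wy":0,"wz":0},{"dx":-3.5,"dy":5,"dz":0,"wx":0,"wy":0,"wz":0},{"dx":-6.5,"dy":8.5,"dz":0,"wx":0,"wy":0,"wz":0},{"dx":-9.5,"dy":11.8,"dz":0,"wx":0,"wy":0,"wz":0},{"dx":-10.92,"dy":13.84,"dz":1,"wx":0,"wy":0,"wz":0},{"dx":-10.92,"dy":13.84,"dz":4,"wx":0,"wy":0,"wz":0},{"dx":-10.92,"dy":13.84,"dz":7,"wx":0,"wy":0,"wz":0},{"dx":-10.92,"dy":13.84,"dz":10,"wx":0,"wy":0,"wz":0},{"dx":-10.92,"dy":13.84,"dz":12,"wx":0,"wy":0,"wz":0},{"dx":-10.92,"dy":13.84,"dz":13,"wx":0,"wy":0,"wz":0}]'
python3 -m crank '[{"dx":0,"dy":0,"dz":1,"wx":0,"wy":0,"wz":0},{"dx":0,"dy":0,"dz":2.5,"wx":0,"wy":0,"wz":0},{"dx":0,"dy":0,"dz":4,"wx":0,"wy":0,"wz":0},{"dx":0,"dy":0,"dz":5,"wx":0,"wy":0,"wz":0},{"dx":0,"dy":0,"dz":5.5,"wx":0,"wy":0,"wz":0},{"dx":0,"dy":0,"dz":5.5,"wx":0,"wy":0,"wz":0},{"dx":0,"dy":0,"dz":5.5,"wx":0,"wy":0,"wz":0},{"dx":0,"dy":0,"dz":5.5,"wx":0,"wy":0,"wz":0},{"dx":0,"dy":0,"dz":5.5,"wx":0,"wy":0,"wz":0},{"dx":0,"dy":0,"dz":5.5,"wx":0,"wy":0,"wz":0}]'
python3 -m crank '[{"dx":0,"dy":0,"dz":0,"wx":0,"wy":0,"wz":0},{"dx":0,"dy":0,"dz":0,"wx":0,"wy":0,"wz":0},{"dx":0,"dy":0,"dz":0,"wx":0,"wy":0,"wz":0},{"dx":0,"dy":0,"dz":0,"wx":0,"wy":0,"wz":0},{"dx":0,"dy":0,"dz":0,"wx":0,"wy":0,"wz":0},{"dx":0,"dy":0,"dz":0,"wx":0,"wy":0,"wz":0},{"dx":0,"dy":0,"dz":0,"wx":0,"wy":0,"wz":0},{"dx":0,"dy":0,"dz":0,"wx":0,"wy":0,"wz":0},{"dx":0,"dy":0,"dz":0,"wx":0,"wy":0,"wz":0},{"dx":0,"dy":0,"dz":0,"wx":0,"wy":0,"wz":0}]' 1 40
```

```text
t: 43.25
eef_pos: [0.4679, 0.004, 0.0761]
ee_rot: [3.141, -0.0, -1.571]
force: [0.7, 0.0, 1.3]
width: 0.0601
gripper_force: 0.0
t: 44.5
eef_pos: [0.4681, 0.0041, 0.0215]
ee_rot: [-3.141, 0.0, -1.571]
force: [-0.1, -0.1, -0.0]
width: 0.0603
gripper_force: 0.0
t: 45.75
eef_pos: [0.468, 0.004, 0.0214]
ee_rot: [-3.142, 0.0, -1.571]
force: [-0.0, -0.0, -0.3]
width: 0.019
gripper_force: 40.0
```

```bash
python3 -m crank '[{"dx":0,"dy":0,"dz":-2,"wx":0,"wy":0,"wz":0},{"dx":0,"dy":0,"dz":-6,"wx":0,"wy":0,"wz":0},{"dx":0,"dy":0,"dz":-10,"wx":0,"wy":0,"wz":0},{"dx":0.5,"dy":-2,"dz":-12,"wx":0,"wy":0,"wz":0},{"dx":1,"dy":-5,"dz":-12,"wx":0,"wy":0,"wz":0},{"dx":1.5,"dy":-9,"dz":-12,"wx":0,"wy":0,"wz":0},{"dx":2.08,"dy":-13,"dz":-12,"wx":0,"wy":0,"wz":0},{"dx":2.08,"dy":-15.58,"dz":-12,"wx":0,"wy":0,"wz":0},{"dx":2.08,"dy":-15.58,"dz":-11,"wx":0,"wy":0,"wz":0},{"dx":2.08,"dy":-15.58,"dz":-10,"wx":0,"wy":0,"wz":0}]'
python3 - <<'E'
from h import *
arm.grab_frame('top');arm.grab_frame('top');im=snap('scene');print(arm.get_state()['eef_pos'])
y=-.0168
def ring(z,r): 
    p=proj('scene',[[.6238+r*np.cos(t),y+r*np.sin(t),z] for t in TH]); return p[:,0].min().round(2),p[:,0].max().round(2),p[:,1].max().round(2)
print('tin rim',ring(.096,.024)); print('disc bottom',ring(.1125,.024),'plug foot',ring(.1005,.0165))
cv2.imwrite('pics/c3.png',cv2.resize(im[192:222,302:338,::-1],None,fx=20,fy=20,interpolation=cv2.INTER_NEAREST))
E
```

```text
t: 47.0
eef_pos: [0.6228, -0.0169, 0.1202]
ee_rot: [3.14, 0.0, -1.571]
force: [-0.6, -0.1, -0.3]
width: 0.0186
gripper_force: 40.0
[ 0.62248345 -0.01688861  0.12062986]
tin rim (np.float64(310.11), np.float64(329.13), np.float64(212.79))
disc bottom (np.float64(309.87), np.float64(329.13), np.float64(208.08)) plug foot (np.float64(313.02), np.float64(326.14), np.float64(209.35))
```

View pics/c3.png

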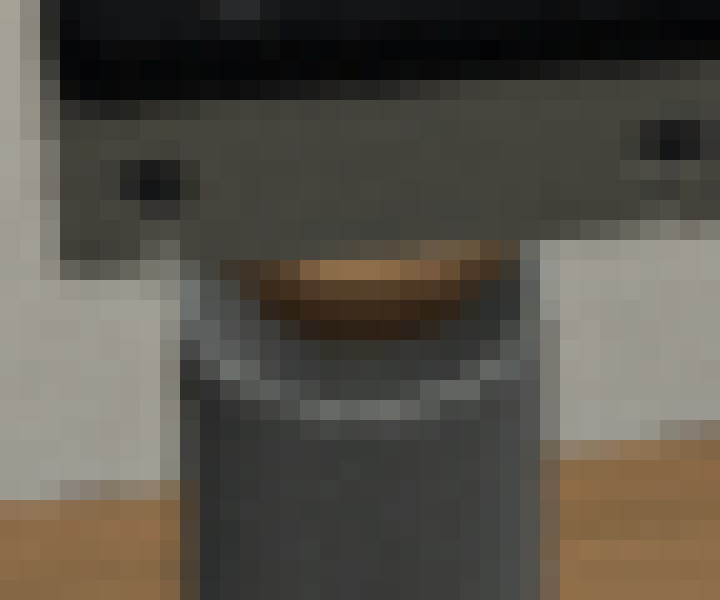

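```bash
python3 -m crank '[{"dx":0,"dy":0,"dz":0,"wx":0,"wy":0,"wz":0},{"dx":0,"dy":0,"dz":0.2,"wx":0,"wy":0,"wz":0},{"dx":0,"dy":0,"dz":0.4,"wx":0,"wy":0,"wz":0},{"dx":0,"dy":0,"dz":0.6,"wx":0,"wy":0,"wz":0},{"dx":0,"dy":0,"dz":0.7,"wx":0,"wy":0,"wz":0},{"dx":0,"dy":0,"dz":0.8,"wx":0,"wy":0,"wz":0},{"dx":0,"dy":0,"dz":0.9,"wx":0,"wy":0,"wz":0},{"dx":0,"dy":0,"dz":1.0,"wx":0,"wy":0,"wz":0},{"dx":0,"dy":0,"dz":1.1,"wx":0,"wy":0,"wz":0},{"dx":0,"dy":0,"dz":1.2,"wx":0,"wy":0,"wz":0}]'
```

```text
t: 48.4
eef_pos: [0.6238, -0.0168, 0.1093]
ee_rot: [3.142, 0.0, -1.571]
force: [-1.5, -0.5, -0.7]
width: 0.0188
gripper_force: 40.0
```

```bash
python3 -m crank '[{"dx":0,"dy":0,"dz":0.1,"wx":0,"wy":0,"wz":0},{"dx":0,"dy":0,"dz":0.2,"wx":0,"wy":0,"wz":0},{"dx":0,"dy":0,"dz":0.3,"wx":0,"wy":0,"wz":0},{"dx":0,"dy":0,"dz":0.4,"wx":0,"wy":0,"wz":0},{"dx":0,"dy":0,"dz":0.5,"wx":0,"wy":0,"wz":0},{"dx":0,"dy":0,"dz":0.6,"wx":0,"wy":0,"wz":0},{"dx":0,"dy":0,"dz":0.7,"wx":0,"wy":0,"wz":0},{"dx":0,"dy":0,"dz":0.8,"wx":0,"wy":0,"wz":0},{"dx":0,"dy":0,"dz":0.8,"wx":0,"wy":0,"wz":0},{"dx":0,"dy":0,"dz":0.8,"wx":0,"wy":0,"wz":0}]'
```

```text
t: 49.65
eef_pos: [0.6249, -0.017, 0.1052]
ee_rot: [-3.138, -0.001, -1.57]
force: [-7.6, 0.6, 25.0]
width: 0.0189
gripper_force: 40.2
```

```bash
python3 -m crank '[{"dx":0,"dy":0,"dz":-0.1,"wx":0,"wy":0,"wz":0},{"dx":0,"dy":0,"dz":-0.2,"wx":0,"wy":0,"wz":0},{"dx":0,"dy":0,"dz":-0.3,"wx":0,"wy":0,"wz":0},{"dx":0,"dy":0,"dz":-0.38,"wx":0,"wy":0,"wz":0},{"dx":0,"dy":0,"dz":-0.38,"wx":0,"wy":0,"wz":0},{"dx":0,"dy":0,"dz":-0.38,"wx":0,"wy":0,"wz":0},{"dx":0,"dy":0,"dz":-0.38,"wx":0,"wy":0,"wz":0},{"dx":0,"dy":0,"dz":-0.38,"wx":0,"wy":0,"wz":0},{"dx":0,"dy":0,"dz":-0.38,"wx":0,"wy":0,"wz":0},{"dx":0,"dy":0,"dz":-0.38,"wx":0,"wy":0,"wz":0}]'
python3 -m crank '[{"dx":0,"dy":0,"dz":0,"wx":0,"wy":0,"wz":0},{"dx":0,"dy":0,"dz":0,"wx":0,"wy":0,"wz":0},{"dx":0,"dy":0,"dz":0,"wx":0,"wy":0,"wz":0},{"dx":0,"dy":0,"dz":0,"wx":0,"wy":0,"wz":0},{"dx":0,"dy":0,"dz":0,"wx":0,"wy":0,"wz":0},{"dx":0,"dy":0,"dz":-1,"wx":0,"wy":0,"wz":0},{"dx":0,"dy":0,"dz":-3,"wx":0,"wy":0,"wz":0},{"dx":0,"dy":0,"dz":-6,"wx":0,"wy":0,"wz":0},{"dx":0,"dy":0,"dz":-10,"wx":0,"wy":0,"wz":0},{"dx":0,"dy":2,"dz":-14,"wx":0,"wy":0,"wz":0}]' 6 40
python3 -m crank '[{"dx":0,"dy":3,"dz":0,"wx":0,"wy":0,"wz":0},{"dx":3,"dy":7,"dz":0,"wx":0,"wy":0,"wz":0},{"dx":7,"dy":10,"dz":0,"wx":0,"wy":0,"wz":0},{"dx":11,"dy":12,"dz":0,"wx":0,"wy":0,"wz":0},{"dx":15,"dy":14,"dz":0,"wx":0,"wy":0,"wz":0},{"dx":19,"dy":16,"dz":0,"wx":0,"wy":0,"wz":0},{"dx":23,"dy":16,"dz":0,"wx":0,"wy":0,"wz":0},{"dx":27,"dy":16,"dz":0,"wx":0,"wy":0,"wz":0},{"dx":31,"dy":16,"dz":0,"wx":0,"wy":0,"wz":0},{"dx":33,"dy":16,"dz":0,"wx":0,"wy":0,"wz":0}]'
python3 - <<'E'
from h import *
SH['tin_tall']=[(29,0),(29,107),(10,107),(10,125)];SH['tin_medium']=[(24,0),(24,85),(10,85),(10,103)]
for c in('scene','top'):
  for n in('tin_short','tin_tallest','night_light'):
    arm.grab_frame(c);print(c,n,[np.round(d['centre'],4).tolist() for d in arm.mark_of(c,n)[:1]])
fit('tin_short',.018)
im=snap('scene');cv2.imwrite('pics/f1.png',cv2.resize(im[180:260,225:415,::-1],None,fx=4,fy=4,interpolation=cv2.INTER_CUBIC))
im=snap('top');cv2.imwrite('pics/f2.png',cv2.resize(im[140:210,225:425,::-1],None,fx=4,fy=4,interpolation=cv2.INTER_CUBIC))
E
```

```text
t: 50.9
eef_pos: [0.6239, -0.0168, 0.1053]
ee_rot: [-3.141, -0.0, -1.571]
force: [-2.0, 0.4, 5.0]
width: 0.0185
gripper_force: 40.0
t: 52.15
eef_pos: [0.6042, -0.0169, 0.2468]
ee_rot: [-3.141, -0.0, -1.571]
force: [1.5, -0.1, 0.0]
width: 0.06
gripper_force: 0.0
t: 53.4
eef_pos: [0.4435, -0.3485, 0.2457]
ee_rot: [-3.141, -0.0, -1.572]
force: [-0.3, 0.5, -0.9]
width: 0.06
gripper_force: 0.0
scene tin_short [[0.6223, 0.0737, 0.0174]]
scene tin_tallest [[0.6256, -0.1899, 0.0216]]
scene night_light [[0.6164, 0.1624, 0.0197]]
top tin_short [[0.6193, 0.0706, 0.0195]]
top tin_tallest [[0.6307, -0.1949, 0.0243]]
top night_light [[0.6247, 0.17, 0.0144]]
tin_short {'scene': ([0.6199, 0.0739], 376, 387, 0.74), 'top': ([0.6205, 0.0715], 259, 282, 0.71)}
```

View pics/f1.png

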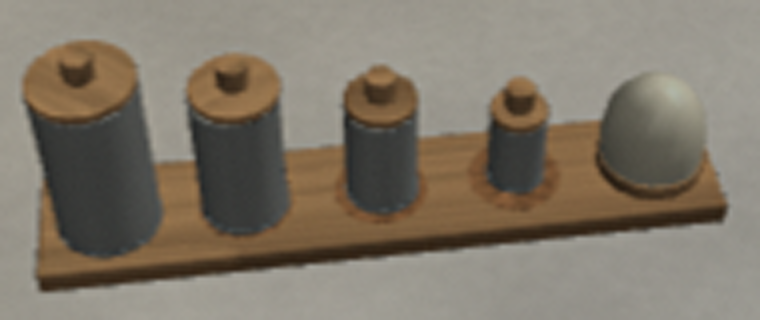

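View pics/f2.png

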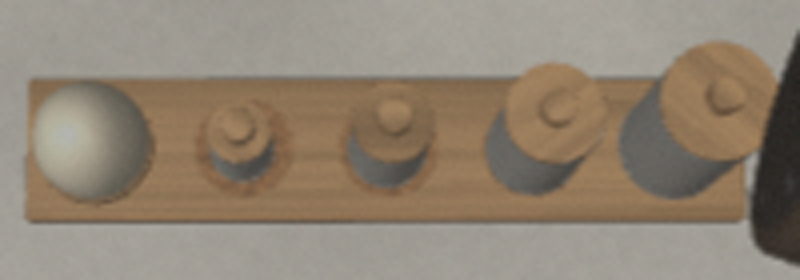

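The pictures show the row stepping down in height with both lids flush on their rims. Each tin stands within about 2 mm of its mark, and the arm is clear.

```bash
python3 -c "
from station import arm
print(arm.job_done())"
```

```text
the job is handed in; nothing more can be done
None
```

The job is handed in: both lids are pushed fully home, and the three tins stand on their marks within about 2 mm, stepping down from the tallest tin to the night light; the tallest tin, night light and bottle were not handled.

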